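# Load the label case and pin it shut

## Robot

A 6-joint arm with a two-finger parallel gripper is mounted at the origin on the work surface. World frame = base frame: x ahead of the robot, y to its left, z up, the work surface at z = 0. Lengths are in mm, angles in rad, forces in N, time in s.
With the tool pointing down it reaches from about 275 to 1000 mm from the base axis. Payload 8.4 kg.
Tool frame: the origin (TCP) lies at the very end of the fingers, on their centre line; the grasp point (between the pads) lies 19 mm behind it; z points along the fingers, y is the line along which they close (so a half turn about z gives the same grasp; the last joint's range is limited). The gripper opens to 85 mm and grips with 20 to 120 N. Pads are 22 mm wide; open, the fingers measure 114 mm over their backs; the gripper's body (76 mm by 85 mm) begins 54 mm behind the grasp point. The pads swing forward as they close: fully open they stand 13 mm farther back than shut.
Start: joints at [1.296, 0.353, 1.633, -0, 1.155, -0.002], TCP at [168.392, 601.891, 231.281] pointing down, gripper open.
Joint ranges: [-2.63, 2.63], [-0.92, 2.1], [0.06, 2.66], [-1.3, 4.44], [0, 2.69], [-3.02, 3.02]. Speed limits (rad/s): [2.22, 2.22, 2.79, 3.14, 3.14, 3.14].

## Interface

Orientations are given as [roll, pitch, yaw] about the fixed x, y, z axes, in that order (R = Rz(yaw) Ry(pitch) Rx(roll)).
In Python, from rig import sensors, grab_frame, camera_params, order gives the robot as it stands. The module is installed in compiled form; this text tells all that it offers.
- The arm moves only by the tool move_arm, never from a script. Its argument "motion" is a list of rows, each a list of 7 numbers: the turn, a rotation vector about the tool's x, y, z in fractions of the full range, 1 being 2 rad, then the shift along the tool's x, y, z in parts of the range, where 1.0 means 0.75 m, then the finger opening in m, from 0 to 0.0854. A call has 1 to 8 rows; each row is the pose to reach, as a shift and turn from the pose commanded when the call began, along the tool's axes at that moment; what a row does not reach only later rows make up. A row lasts 1/8 s, in which the tool goes at most 62.5 mm and 10.7 degrees, less where a joint would pass 70% of its speed; a pose out of reach is approached as far as the arm can. Shift and turn numbers lie between -1 and 1, and a call with a number outside is refused. A call with a gripper value outside its range is refused whole. The fingers move at their own pace and stop on an object; "grip_force" is the grip in N (left out, the last holds). Time passes only in rows, so rows that repeat a pose let the fingers close. It gives the time, the measured TCP pose, the force, the opening and the grip force at its end, in the units of the state.
- sensors.sense(): the state, without advancing time (a new reading comes with each control period).
- grab_frame(name): name is "side" or "top" or "wrist"; returns (picture, depth): 420x560x3 uint8, red, green, blue; 420x560 float32, mm along the optical axis (not along the pixel's ray), 0 where there is no reading.
- camera_params(name): a dict with "camera_matrix" (3x3 intrinsics, pixels), "world_from_camera" (4x4, takes a point from camera to world coordinates). Camera axes: x right, y down, z forward; pixel columns grow to the right and rows downward; lengths in mm; the calibration is good to about 2 mm. A picture is of the moment at which its call begins: read the wrist's pose just before it. camera_params takes no time and is no camera call; for the wrist camera it gives the pose at the moment of the call.
- order.sign_off(): hands the job in; it is judged then, once.
The state is a dict: "clock": time; "qpos": joint angles; "qvel": joint speeds; "joint_efforts": joint torques, N m; "eef_pos": TCP position; "tcp_rot": TCP orientation; "contact_force": force on the tool from outside, world axes, zero at the start; "wrist_torque": the same for the moment, N m; "opening": opening from 0.0 (shut) to 1.0 (fully open); "grasp_force": force on a finger pad.
Only numpy, scipy, OpenCV 4.12 (cv2) and the standard library are available. Lean on these libraries where they do the work, as an engineer would, in place of code of your own. Each camera call takes 0.05 s, during which the arm holds its last target. There are 200 camera calls.

## Task

Put the fresh roll of food labels all the way down over the upright spindle in the open case, let go of it and swing the hinged cover closed. Then take the long pin out of the wooden block, push it down through the holes of the two ears until its collar presses the cover's ear and the springy cover is squeezed fully shut, and finish there: still holding the pin by its knob and pushing it down, so that the case stays pressed shut. Leave the other things where they are.

Things in the scene. Friction and masses are not known exactly. Their poses are not given: they have to be found in the camera images.
- case: Label case (with its cover), fixed to the table: white tray 150 x 150 mm, walls 40 mm high, 5 mm thick, floor 5 mm. Origin: centre of its underside. On its own -x side a fixed ear, 44 mm wide (y), x = -75 to -130 mm, z = 18 to 40 mm, with an upright 13 mm through hole at x = -110 mm. On its +x side (x = 80 mm) the hinge of the grey cover. The spindle stands at the tray's centre.
- spindle (a point): Foot of the spindle, on the tray floor (z = 5 mm) at the tray's centre; z up. The aluminium spindle is 18 mm thick with a round end, its top 54 mm above this point.
- ear_hole (a point): Centre of the hole's mouth on top of the tray's fixed ear (40 mm above the table), hole 13 mm, running straight down 22 mm and open below. Axes as the case.
- lid_hinge (a point): Middle of the hinge axis of the cover, 42 mm above the table; the axis runs along this point's y (the case's y), x and z as the case. The ears lie on its -x side.
- lid (a joint): Angle of the grey hinged cover, rad: 0 fully shut (rigid stop), grows as it swings up and over to the case's +x side, at most 2.0. Stiff hinge (1 to 2 N at the ear): stays where left from about 0.95 to 1.9, sinks by itself below about 0.75 onto a springy seal, which holds it about 0.04 ajar (8 mm at the hole, holes lined up). 5 to 7 N down on the ear shuts it fully; let go, it rises again.
- lid_ear (a point): Centre of the hole on the outer (shut: upper) face of the cover's ear, 190 mm from the hinge; moves with the cover; axes as the case when shut, z out of the face. Cover: shell 150 x 150 mm, 30 mm deep, 0.25 kg; ear 44 mm wide, 8 mm thick, in line with its rim, 155 to 210 mm from the hinge, hole 13 mm. Shut: ear at z = 42 to 50 mm over the tray's ear, shell top at 72 mm.
- roll: Fresh roll of paper labels standing on end: 56 mm diameter, 45 mm high, core hole 26 mm right through, about 0.1 kg. Origin: centre of its underside, z along its axis.
- pin: Long steel pin, upright in one of the wooden block's two holes: shank 10 mm thick, 36 mm long, chamfered tip; collar 26 mm wide, 4 mm thick; knob (the grip) 18 mm thick, 36 mm long; 76 mm in all, about 0.09 kg. Origin: centre of the tip's underside; z towards the knob. In the block its tip is 6 mm above the table, the collar resting on the block.
- pin_collar (a point): Centre of the underside of the long pin's collar, 36 mm above the tip; z towards the knob.
- block: Fixed wooden block 50 x 100 mm, 42 mm high, with two 13 mm holes at y = -25 and +25 mm, one for the long pin and one for the stub pin (which is in which varies). Origin: centre of its underside.
- stub: Spare stub pin in the block's other hole, not to be used: like the long pin but shank only 16 mm and knob only 12 mm long (32 mm in all). Origin: tip.
- core: Bystander: empty cardboard core, tube 32 mm diameter, 60 mm high, standing.
- mug: Bystander: terracotta mug, 76 mm diameter, 85 mm high.
- jar: Bystander: small spice jar, 56 mm diameter, 75 mm high.
- mill: Bystander: wooden pepper mill, 56 mm diameter, 158 mm high.
- tumbler: Bystander: drinking glass, 68 mm diameter, 110 mm high.
- spoon: Bystander: wooden spoon lying flat.
Mind the look-alikes: they are no part of the job. Of the things that look like the pin, the smaller one is meant. What is shaped like the roll but green is not meant.

How it is judged (in metres and radians):
On the way, in this order (a step that is already met when the one before it is completed fails the run):
1. the roll is all the way down on the spindle and let go, the cover still open (horizontal distance between roll and spindle below 0.007 m and z of roll in the frame of spindle below 0.004 m and angle between roll's own z axis and vertical below 0.08 rad and contact force between the fingers and roll below 0.1 N and value of joint lid above 0.3 rad), for 0.2 s.
2. the cover is closed onto its seal (horizontal distance between roll and spindle below 0.007 m and z of roll in the frame of spindle below 0.004 m and angle between roll's own z axis and vertical below 0.08 rad and value of joint lid below 0.06 rad), for 0.2 s.
3. the long pin has gone through the cover's ear into the tray's ear (horizontal distance between pin and ear_hole below 0.004 m and angle between pin's own z axis and vertical below 0.1 rad and z of pin in the frame of ear_hole below -0.008 m and value of joint lid below 0.06 rad), for 0.1 s.
At the end, for the whole second after the job is handed in: Roll within 4 mm of the tray floor, 7 mm of the axis, 0.08 rad of upright. Long pin within 4 mm of the hole axis, upright to 0.1 rad, tip 21.5 mm or more below the tray ear's top. Cover below 0.013 rad. Pin presses the case and fingers hold the pin with over 3 N each, through the last second (horizontal distance between roll and spindle below 0.007 m and z of roll in the frame of spindle below 0.004 m and angle between roll's own z axis and vertical below 0.08 rad and horizontal distance between pin and ear_hole below 0.004 m and angle between pin's own z axis and vertical below 0.1 rad and z of pin in the frame of ear_hole below -0.0215 m and value of joint lid below 0.013 rad and contact force between pin and case above 3 N and contact force between the fingers and pin above 3 N); the arm keeps its last pose, push and grip.
It fails at once if another thing (core, stub pin, mug, jar, mill, glass, spoon) is moved more than 30 mm (distance of any of core, stub, mug, jar, mill, tumbler, spoon from where it was at the start of the episode above 0.03 m).
It also fails if it takes over 72 s, if anything falls off the work surface, if the arm or the gripper's body presses on something with over 40 N, if the wrist force passes 120 N, or if a joint passes its speed limit or range.

## Working session

There is one attempt and no reset: what is moved stays moved. The work goes in short steps, Python scripts to look and compute and a tool call to move; the robot and the scene stay as the last step left them, time stands still between calls to the robot, and variables do not carry over. Pictures are saved under pics/ and viewed, at most 10 in all, crops included, and the job is handed in when it is done.

Besides the shell and the picture viewer there is one more tool, called after "Call:" in YAML: its name, and indented under it one key for each argument. move_arm: Moves the arm, as the interface text tells. Its arguments: {"type":"object","properties":{"motion":{"type":"array","items":{"type":"array","items":{"type":"number"}}},"grip_force":{"type":"number"}},"required":["motion"]}

```bash
mkdir -p pics; cat > h.py <<'E'
import numpy as np, cv2
from rig import sensors, grab_frame, camera_params, order
def cam(name):
    p=camera_params(name); im,d=grab_frame(name)
    return im,d,np.array(p["camera_matrix"]),np.array(p["world_from_camera"])
def cloud(d,K,T):
    v,u=np.mgrid[:d.shape[0],:d.shape[1]]
    P=np.stack([(u-K[0,2])/K[0,0]*d,(v-K[1,2])/K[1,1]*d,d],-1)
    return P@T[:3,:3].T+T[:3,3]
def save(n,im): cv2.imwrite(n,cv2.cvtColor(im,cv2.COLOR_RGB2BGR))
E
python3 - <<'E'
from h import *
for n in("top","side"):
    im,d,K,T=cam(n); save(f"pics/{n}0.png",im); np.savez(f"{n}0.npz",im=im,d=d,K=K,T=T)
    print(n,T.round(3).tolist(),K[0,0])
s=sensors.sense();print(s)
E
```

```text
top [[0.086, -0.975, 0.207, 294.609], [-0.996, -0.084, 0.017, 17.831], [0.001, -0.207, -0.978, 1241.615], [0.0, 0.0, 0.0, 1.0]] 515.5659050995691
side [[0.988, -0.073, 0.139, 409.637], [-0.155, -0.572, 0.805, -788.183], [0.021, -0.817, -0.576, 638.872], [0.0, 0.0, 0.0, 1.0]] 400.7270793985184
{'clock': 0.1, 'qpos': array([ 1.29560001e+00,  3.53623523e-01,  1.63406068e+00, -2.00321951e-05,
        1.15521964e+00, -2.41736720e-03]), 'qvel': array([-0.00035385, -0.00268469, -0.00189825, -0.00209086, -0.00169406,
       -0.00202537]), 'joint_efforts': array([-1.04561786e-03, -6.06360126e+01, -3.42823756e+01, -1.35378028e-05,
        4.00008648e-03,  1.20299308e-05]), 'eef_pos': array([168.27801785, 601.46549446, 230.60849383]), 'tcp_rot': array([-3.14028142e+00,  1.51468349e-05,  2.86882181e+00]), 'contact_force': array([ 0.31327567, -0.44712938,  0.89858453]), 'wrist_torque': array([-0.01645531,  0.00896648, -0.04824253]), 'grasp_force': 0.0, 'opening': 0.9997716299548532}
```

View pics/top0.png

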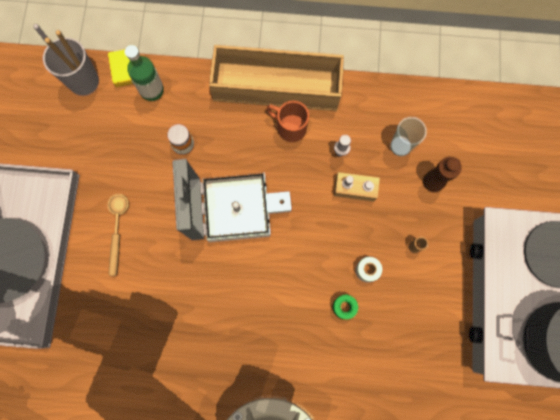

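View pics/side0.png

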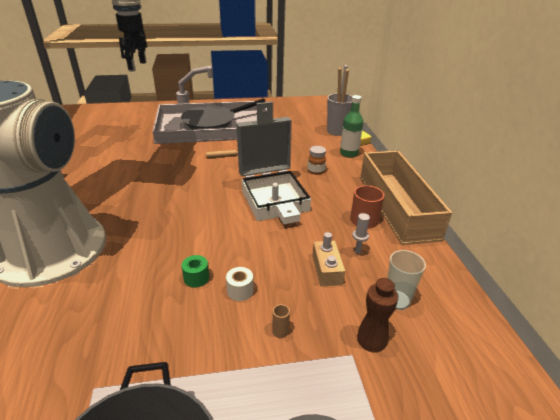

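The white roll is at top (370,269), with the green look-alike at (345,307). The pin-like things are two knobs in the block at (349,181) and (369,186), and a free-standing larger one at (343,146). The long pin should be the taller one in the block. I'll check that in one crop and measure.

```bash
python3 - <<'E'
from h import *
t=np.load("top0.npz");s=np.load("side0.npz")
a=cv2.resize(t["im"][120:290,165:445],None,fx=2.8,fy=2.8,interpolation=cv2.INTER_CUBIC)[:,:790]
b=cv2.resize(s["im"][195:295,290:390],(400,400),interpolation=cv2.INTER_CUBIC)
save("pics/c1.png",np.ascontiguousarray(a)[:476]);
P=cloud(t["d"],t["K"],t["T"]);Q=cloud(s["d"],s["K"],s["T"])
def reg(P,im,box,zlo,zhi,f=None):
    u0,v0,u1,v1=box;p=P[v0:v1,u0:u1].reshape(-1,3);c=im[v0:v1,u0:u1].reshape(-1,3).astype(int)
    m=(p[:,2]>zlo)&(p[:,2]<zhi)
    if f is not None:m&=f(c)
    p=p[m];return p
def show(n,p):
    p=p[:,:2] if False else p
    (cx,cy),r=cv2.minEnclosingCircle(p[:,:2].astype(np.float32))
    print(n,len(p),"med",np.median(p,0).round(1),"min",p.min(0).round(1),"max",p.max(0).round(1),"circ",round(cx,1),round(cy,1),round(r,1))
ti,si=t["im"],s["im"]
print("table z",np.median(P[300:340,200:300,2]),np.median(Q[200:230,150:200,2]))
show("roll top",reg(P,ti,(350,250,390,290),35,60)); show("roll side",reg(Q,si,(222,265,258,302),35,60))
show("block top",reg(P,ti,(330,168,385,203),36,50)); print(cv2.minAreaRect(reg(P,ti,(330,168,385,203),36,50)[:,:2].astype(np.float32)))
print(cv2.minAreaRect(reg(Q,si,(308,235,350,285),36,48)[:,:2].astype(np.float32)))
show("kn1 top",reg(P,ti,(338,168,359,192),55,100)); show("kn2 top",reg(P,ti,(360,175,380,196),52,100))
show("kn1 side",reg(Q,si,(315,230,340,250),62,100)); show("kn2 side",reg(Q,si,(322,252,342,270),52,100))
show("big pin",reg(P,ti,(330,130,356,160),60,200))
show("spindle top",reg(P,ti,(220,190,250,220),45,70)); show("spindle side",reg(Q,si,(262,178,288,205),47,70))
show("ear top",reg(P,ti,(272,185,296,220),34,46))
r=reg(P,ti,(195,165,300,245),34,46);print("rim",cv2.minAreaRect(r[(r[:,0]>0)][:,:2].astype(np.float32)))
l=reg(P,ti,(165,150,206,245),60,300);print("lid",l.min(0),l.max(0))
for n,b in dict(core=(408,230,432,255),mug=(265,98,312,142),jar=(160,120,195,155),mill=(420,150,465,195),tumb=(385,115,430,158)).items(): show(n,reg(P,ti,b,25,250))
E
```

```text
table z 0.9435471693003592 0.16989604951157844
roll top 383 med [ 434.  -193.9   45.3] min [ 406.9 -221.2   35.1] max [ 462.4 -166.7   52. ] circ 434.8 -194.2 28.0
roll side 453 med [ 434.3 -201.7   44.7] min [ 406.7 -225.4   35.3] max [ 461.8 -169.    48. ] circ 434.7 -196.7 28.8
block top 741 med [ 629.5 -156.9   43.3] min [ 606.  -207.3   36.1] max [ 661.9 -104.1   49.7] circ 633.9 -155.7 56.4
((633.7113037109375, -155.69073486328125), (100.89884948730469, 51.8791618347168), 87.18865203857422)
((633.3665771484375, -157.89080810546875), (102.13463592529297, 50.85596466064453), 86.92149353027344)
kn1 top 68 med [ 632.  -129.8   81.4] min [ 625.9 -138.5   55.1] max [ 643.9 -122.1   90. ] circ 635.1 -130.8 9.2
kn2 top 45 med [ 631.8 -179.8   58.9] min [ 623.1 -188.4   53.7] max [ 640.6 -172.    63.6] circ 632.2 -180.1 9.2
kn1 side 86 med [ 633.1 -137.8   77.7] min [ 625.8 -142.2   62.7] max [ 642.7 -123.7   83.9] circ 633.2 -133.0 10.0
kn2 side 50 med [ 631.6 -184.7   57.5] min [ 623.8 -191.6   52.6] max [ 640.  -175.5   60.1] circ 630.9 -182.7 9.5
big pin 190 med [ 714.2 -109.5  104.
[... 431 characters left out ...]
0566406), (151.55067443847656, 223.73728942871094), 10.771451950073242)
lid [463.52785438 197.45525724  60.12814152] [618.34648468 257.91262898 257.24374574]
core 152 med [ 502.2 -306.1   48.6] min [ 486.5 -321.8   25.5] max [ 518.  -291.5   65. ] circ 501.7 -307.5 17.0
mug 1009 med [804.2  18.1  56.5] min [740.6 -30.8  25.1] max [840.   85.8  91.6] circ 804.4 27.9 67.5
jar 530 med [705.  278.9  74.2] min [684.4 254.5  25.1] max [737.4 309.3  83.7] circ 711.3 282.5 28.0
mill 775 med [ 660.  -339.5  124.1] min [ 642.1 -375.1   25.1] max [ 695.3 -322.1  160.3] circ 669.2 -347.8 27.6
tumb 838 med [ 762.8 -266.8   78.5] min [ 721.7 -296.1   25.1] max [ 788.7 -230.4  115.5] circ 756.0 -263.4 34.7
```

View pics/c1.png

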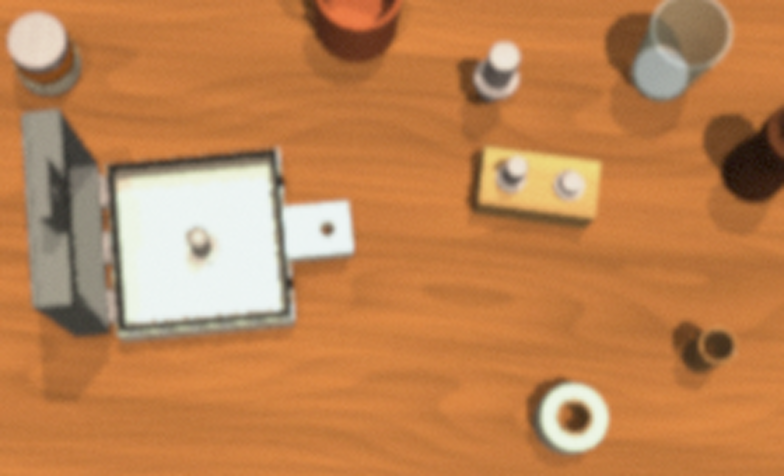

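The crop shows the tall pin in the block's left hole, crop (513,170), with the stub at (570,184). The larger pin stands free at (497,70), and the white roll at (573,417) has its open core visible. Spindle is at (200,242), the ear hole at (327,229), and the cover stands open. Chosen: the white roll at about (434.7,-195.5) and the long pin at about (633.5,-131.5). Their heights of 45 and 82 mm match the description.

```bash
cat >> h.py <<'E'
from scipy.spatial.transform import Rotation as Rn
def plan(x,y,z,yaw=1.753,frm=None):
    s=sensors.sense(); p,r=frm or (s["eef_pos"],s["tcp_rot"])
    A=Rn.from_euler("xyz",r); B=Rn.from_euler("xyz",[np.pi,0,yaw])
    print("now",np.round(p,1),np.round(r,3),"turn",(A.inv()*B).as_rotvec().round(4),"shift",(A.inv().apply(np.array([x,y,z])-p)/1000).round(4))
def onplane(u,v,z,K,T):
    d=T[:3,:3]@np.linalg.solve(K,[u,v,1.]); return T[:3,3]+d*(z-T[2,3])/d[2]
E
python3 - <<'E'
from h import *
t=np.load("top0.npz")
g=cv2.cvtColor(t["im"],cv2.COLOR_RGB2GRAY)[196:208,276:288].astype(float)
w=np.clip(np.median(g)-30-g,0,None);v,u=np.mgrid[196:208,276:288]
hu,hv=(w*u).sum()/w.sum(),(w*v).sum()/w.sum();print(hu,hv,onplane(hu,hv,40,t["K"],t["T"]))
plan(434.7,-195.5,150)
plan(434.7,-195.5,150,frm=(np.array([168.392,601.891,231.281]),[np.pi,0,2.8688]))
E
```

```text
281.49763033175356 201.37282780410743 [578.75409524  22.54248917  40.        ]
now [168.3 601.5 230.6] [-3.14   0.     2.869] turn [-1.2000e-03  7.0000e-04  1.1158e+00] shift [-0.4713 -0.6956  0.0815]
now [168.4 601.9 231.3] [3.142 0.    2.869] turn [ 0.     -0.      1.1158] shift [-0.4713 -0.6962  0.0813]
```

Careful with the scale: shifts go in shares of 0.75 m and turns go in shares of 2 rad. That gives: -0.696 m / 0.75 = -0.928, -0.4713 m / 0.75 = -0.6284, 1.1158 rad / 2 = 0.5579.

Call:
move_arm:
  motion:
    - [0,0,0.5579,-0.6284,-0.928,0.1084,0.085]
    - [0,0,0.5579,-0.6284,-0.928,0.1084,0.085]
    - [0,0,0.5579,-0.6284,-0.928,0.1084,0.085]
    - [0,0,0.5579,-0.6284,-0.928,0.1084,0.085]
    - [0,0,0.5579,-0.6284,-0.928,0.1084,0.085]
    - [0,0,0.5579,-0.6284,-0.928,0.1084,0.085]
    - [0,0,0.5579,-0.6284,-0.928,0.1084,0.085]
    - [0,0,0.5579,-0.6284,-0.928,0.1084,0.085]

```text
clock: 1.1
eef_pos: [326.3, 128.1, 183.1]
tcp_rot: [3.141, -0.0, 1.754]
contact_force: [1.8, 0.5, 0.2]
opening: 0.993
grasp_force: 0.0
```

```bash
python3 - <<'E'
from h import *
plan(434.7,-195.5,150)
E
```

```text
now [326.3 128.1 183.1] [ 3.141 -0.     1.754] turn [ 0.0009 -0.0001  0.0006] shift [-0.3379  0.0477  0.0331]
```

In the tool's units: -0.325 m / 0.75 = -0.4333, 0.047 m / 0.75 = 0.0627.

Call:
move_arm:
  motion:
    - [0,0,0,-0.4333,0.0627,0.0427,0.085]
    - [0,0,0,-0.4333,0.0627,0.0427,0.085]
    - [0,0,0,-0.4333,0.0627,0.0427,0.085]
    - [0,0,0,-0.4333,0.0627,0.0427,0.085]
    - [0,0,0,-0.4333,0.0627,0.0427,0.085]
    - [0,0,0,-0.4333,0.0627,0.0427,0.085]
    - [0,0,0,-0.4333,0.0627,0.0427,0.085]
    - [0,0,0,-0.4333,0.0627,0.0427,0.085]

```text
clock: 2.1
eef_pos: [430.4, -179.9, 151.0]
tcp_rot: [-3.141, -0.001, 1.754]
contact_force: [-0.1, 0.5, -0.2]
opening: 0.995
grasp_force: 0.0
```

```bash
cat >> h.py <<'E'
def circ(p):
    (x,y),r=cv2.minEnclosingCircle(p[:,:2].astype(np.float32)); return np.round([x,y,r,len(p)],1)
E
python3 - <<'E'
from h import *
im,d,K,T=cam("wrist"); save("pics/w1.png",im); P=cloud(d,K,T)
print(T.round(3).tolist(),K[0,0])
m=(abs(P[...,0]-434)<45)&(abs(P[...,1]+195)<45)&(P[...,2]>38)&(P[...,2]<52)
print(m.sum(),circ(P[m]),np.median(P[m],0))
plan(434.7,-195.5,25)
E
```

```text
[[0.983, 0.175, 0.05, 418.58], [0.182, -0.944, -0.276, -108.511], [-0.001, 0.281, -0.96, 293.784], [0.0, 0.0, 0.0, 1.0]] 306.92079541018865
2571 [ 434.2 -195.    28.  2571. ] [ 433.85110896 -193.07833678   44.94938682]
now [ 430.6 -179.8  151.1] [-3.141e+00 -1.000e-03  1.754e+00] turn [-0.0005 -0.0006  0.0012] shift [-0.0163  0.0012  0.1261]
```

View pics/w1.png

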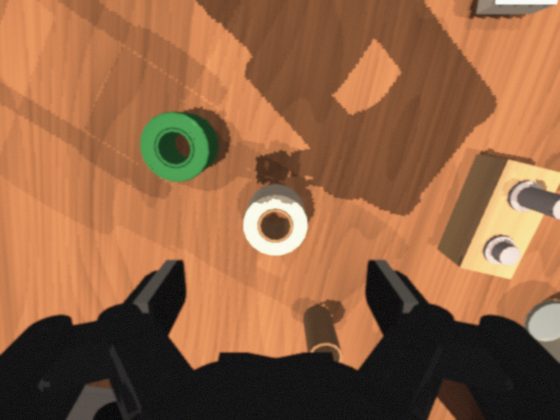

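The wrist view shows the white roll's open core at (275,225), the green one at (178,147), and the block with pin and stub at right (535,200) and (503,248). Roll centre is (434.3,-195), radius 28. I'm descending to grasp it.

In the tool's units: 0.139 m / 0.75 = 0.1853, 0.11 m / 0.75 = 0.1467.

Call:
move_arm:
  motion:
    - [0,0,0,-0.0208,0.0012,0.0267,0.085]
    - [0,0,0,-0.0208,0.0012,0.08,0.085]
    - [0,0,0,-0.0208,0.0012,0.1467,0.085]
    - [0,0,0,-0.0208,0.0012,0.1853,0.085]
    - [0,0,0,-0.0208,0.0012,0.1853,0.085]
    - [0,0,0,-0.0208,0.0012,0.1853,0.045]
    - [0,0,0,-0.0208,0.0012,0.1853,0.045]
    - [0,0,0,-0.0208,0.0012,0.1853,0.045]
  grip_force: 30

```text
clock: 3.15
eef_pos: [435.9, -196.5, 13.9]
tcp_rot: [3.139, 0.001, 1.753]
contact_force: [0.5, 2.9, 5.3]
opening: 0.638
grasp_force: 30.9
```

In the tool's units: -0.138 m / 0.75 = -0.184, -0.08 m / 0.75 = -0.1067.

Call:
move_arm:
  motion:
    - [0,0,0,0,0,0,0.045]
    - [0,0,0,0,0,0,0.045]
    - [0,0,0,0,0,-0.04,0.045]
    - [0,0,0,0,0,-0.1067,0.045]
    - [0,0,0,0,0,-0.184,0.045]
    - [0,0,0,0,0,-0.184,0.045]

```text
clock: 3.9
eef_pos: [438.0, -197.8, 155.6]
tcp_rot: [3.133, 0.006, 1.753]
contact_force: [0.0, -0.5, -1.4]
opening: 0.635
grasp_force: 32.8
```

```bash
python3 - <<'E'
from h import *
plan(557.5,130,150)
E
```

```text
now [ 438.  -197.8  155.6] [3.133 0.006 1.753] turn [0.0084 0.0059 0.    ] shift [0.3007 0.1769 0.0053]
```

In the tool's units: 0.2988 m / 0.75 = 0.3984, 0.28 m / 0.75 = 0.3733.

Call:
move_arm:
  motion:
    - [0,0,0,0.0533,0.0267,0,0.045]
    - [0,0,0,0.12,0.0667,0,0.045]
    - [0,0,0,0.2,0.1067,0,0.045]
    - [0,0,0,0.2667,0.16,0,0.045]
    - [0,0,0,0.3333,0.2,0,0.045]
    - [0,0,0,0.3733,0.2267,0,0.045]
    - [0,0,0,0.3984,0.2333,0,0.045]
    - [0,0,0,0.3984,0.2333,0,0.045]

```text
clock: 4.9
eef_pos: [552.1, 129.7, 149.8]
tcp_rot: [-3.141, 0.0, 1.755]
contact_force: [-0.6, 0.8, -1.3]
opening: 0.634
grasp_force: 32.7
```

```bash
python3 - <<'E'
from h import *
for n in("wrist","top"):
    print(sensors.sense()["eef_pos"].round(1),sensors.sense()["tcp_rot"].round(4))
    im,d,K,T=cam(n); save(f"pics/{n}2.png",im); np.savez(f"{n}2.npz",im=im,d=d,K=K,T=T)
    P=cloud(d,K,T)
    m=(abs(P[...,0]-557)<60)&(abs(P[...,1]-130)<60)&(P[...,2]>100)&(P[...,2]<210)
    for lo,hi in((130,160),(160,170),(170,180),(180,190),(190,200)):
        mm=m&(P[...,2]>lo)&(P[...,2]<hi)&(im.min(-1)>120); 
        if mm.sum()>5: print(n,lo,circ(P[mm]))
    m=(abs(P[...,0]-577)<40)&(abs(P[...,1]-25)<40)&(P[...,2]>36)&(P[...,2]<46)
    if m.sum()>20: print("ear",cv2.minAreaRect(P[m][:,:2].astype(np.float32)))
E
```

```text
[552.1 129.7 149.8] [-3.1406e+00  1.0000e-04  1.7546e+00]
wrist 130 [553.1 142.   31.7 223. ]
wrist 160 [555.4 144.6  28.8  20. ]
wrist 170 [553.6 131.6  27.8 217. ]
wrist 180 [ 553.   131.9   27.6 3593. ]
[551.9 128.8 149.8] [-3.1404e+00  4.0000e-04  1.7538e+00]
ear ((578.1136474609375, 32.59647750854492), (73.38606262207031, 58.95025634765625), 9.521889686584473)
```

View pics/wrist2.png

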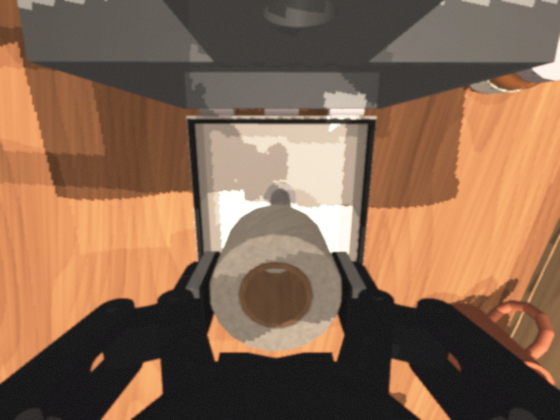

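The wrist view shows the roll gripped upright, its top rim centred at (275,295), and the spindle tip behind it at (280,195). The tray is below and the cover is at the top.

```bash
python3 - <<'E'
from h import *
for f in("wrist2","wrist2"):
    t=np.load(f+".npz");P=cloud(t["d"],t["K"],t["T"])
    m=(np.hypot(P[...,0]-557,P[...,1]-130)<28)&(P[...,2]>20)&(P[...,2]<65)
    for lo in range(20,65,5):
        q=P[m&(P[...,2]>=lo)&(P[...,2]<lo+5)]
        if len(q)>3: print(lo,len(q),q.min(0).round(1),q.max(0).round(1),circ(q))
    break
# rim points z 36..46 -> case-frame extents
c,s=np.cos(1.753),np.sin(1.753)
for f,t in(("wrist",t),("top0",np.load("top0.npz"))):
    P=cloud(t["d"],t["K"],t["T"])
    m=(np.hypot(P[...,0]-557,P[...,1]-130)<125)&(P[...,2]>37)&(P[...,2]<44)
    q=P[m][:,:2]-[557,130]; X=q@[c,s];Y=q@[-s,c]
    for nm,A,B in(("+y",Y,X),("-y",-Y,X),("-x",-X,Y)):
        k=(A>60)&(A<82)&(abs(B)<60)&((abs(B)>25)|(nm!="-x"))
        if k.sum()>30:
            bins=[np.percentile(A[k&(B>b)&(B<b+10)],[3,97]) for b in range(-60,60,10) if (k&(B>b)&(B<b+10)).sum()>5]
            print(f,nm,np.median(bins,0).round(1),"slope",np.polyfit(B[k],A[k],1).round(4))
plan(557.5,130,150)
E
```

```text
20 23 [548.7 131.5  20.2] [565.9 139.3  24.8] [557.3 132.7   8.7  23. ]
25 27 [548.7 132.   25. ] [564.4 139.5  29.3] [556.6 134.1   8.1  27. ]
30 25 [548.7 132.7  30.5] [565.2 139.5  34.9] [557.  133.8   8.3  25. ]
35 29 [548.8 132.4  35.1] [564.9 139.5  40. ] [556.8 134.1   8.2  29. ]
40 24 [549.4 134.1  40. ] [565.7 139.4  44. ] [557.6 134.3   8.2  24. ]
45 30 [548.8 133.   45.1] [564.3 139.6  49.4] [556.5 134.7   7.9  30. ]
50 51 [550.1 135.8  50.1] [564.  139.5  55. ] [557.1 136.2   7.   51. ]
55 12 [554.  136.9  55.3] [560.4 138.2  57. ] [557.2 137.1   3.2  12. ]
wrist +y [68.1 74.3] slope [-4.00000e-03  6.95587e+01]
wrist -y [69.3 72.6] slope [1.50000e-03 6.99761e+01]
top0 +y [70.4 73.6] slope [7.90000e-03 7.20852e+01]
top0 -y [70.5 75.4] slope [7.00000e-04 7.17628e+01]
now [552.  128.2 149.9] [-3.141  0.     1.753] turn [-0.0011  0.0004  0.    ] shift [ 0.0007  0.0057 -0.0001]
```

```bash
python3 - <<'E'
from h import *
c,s=np.cos(1.753),np.sin(1.753)
t=np.load("top0.npz")
for f in("top0","side0","wrist2"):
    t=np.load(f+".npz");P=cloud(t["d"],t["K"],t["T"]).reshape(-1,3)
    q=P[:,:2]-[557.4,130.6];X=q@[c,s];Y=q@[-s,c]
    m=(abs(Y)<72)&(X>70)&(X<200)&(P[:,2]>60)
    for lo in range(60,260,30):
        k=m&(P[:,2]>lo)&(P[:,2]<lo+30)
        if k.sum()>10: print(f,lo,k.sum(),np.percentile(X[k],[2,50,98]).round(1),np.percentile(Y[k],[2,98]).round())
E
```

```text
top0 60 57 [ 82.  105.8 107. ] [-72.  71.]
top0 90 15 [83.5 91.9 99.3] [-72.  70.]
top0 120 15 [85.1 90.1 98.6] [-72.  72.]
top0 150 13 [85.6 88.1 93.4] [-72.  72.]
top0 180 765 [ 88.4 104.6 117.6] [-70.  70.]
top0 210 77 [89.1 90.2 96.1] [-21.  22.]
top0 240 120 [90.8 94.4 99.4] [-23.  21.]
side0 60 446 [ 82.9 105.7 109.5] [-71.  64.]
side0 90 462 [ 85.3 107.2 111.3] [-71.  63.]
side0 120 489 [ 88.5 109.  112.6] [-71.  64.]
side0 150 507 [ 89.4 110.7 114.4] [-71.  62.]
side0 180 310 [ 84.5  90.1 114.7] [-71.  70.]
side0 210 175 [85.5 89.2 94.6] [-22.  22.]
side0 240 90 [86.4 90.7 97.3] [-22.  21.]
wrist2 60 2073 [ 82.2 102.7 106.5] [-71.  71.]
wrist2 90 1406 [ 83.3  92.2 101.9] [-72.  71.]
wrist2 120 1586 [84.7 90.8 97.7] [-72.  71.]
wrist2 150 1448 [86.1 89.2 93.5] [-72.  72.]
wrist2 180 22374 [ 88.   93.8 103.3] [-71.  71.]
wrist2 210 10035 [88.9 89.8 93.5] [-21.  21.]
```

In the tool's units: 0.07 m / 0.75 = 0.0933, 0.06 m / 0.75 = 0.08.

Call:
move_arm:
  motion:
    - [0,0,0,-0.0008,0.0059,0,0.045]
    - [0,0,0,-0.0008,0.0059,0,0.045]
    - [0,0,0,-0.0008,0.0059,0.04,0.045]
    - [0,0,0,-0.0008,0.0059,0.08,0.045]
    - [0,0,0,-0.0008,0.0059,0.0933,0.045]
    - [0,0,0,-0.0008,0.0059,0.0933,0.045]

```text
clock: 5.75
eef_pos: [557.1, 129.0, 79.9]
tcp_rot: [-3.141, 0.0, 1.753]
contact_force: [0.4, -0.2, -0.3]
opening: 0.631
grasp_force: 32.7
```

In the tool's units: 0.06 m / 0.75 = 0.08, 0.058 m / 0.75 = 0.0773.

Call:
move_arm:
  motion:
    - [0,0,0,-0.0004,-0.0008,0.0107,0.045]
    - [0,0,0,-0.0004,-0.0008,0.0213,0.045]
    - [0,0,0,-0.0004,-0.0008,0.0347,0.045]
    - [0,0,0,-0.0004,-0.0008,0.048,0.045]
    - [0,0,0,-0.0004,-0.0008,0.0613,0.045]
    - [0,0,0,-0.0004,-0.0008,0.072,0.045]
    - [0,0,0,-0.0004,-0.0008,0.0773,0.045]
    - [0,0,0,-0.0004,-0.0008,0.08,0.045]

```text
clock: 6.75
eef_pos: [556.8, 128.9, 19.9]
tcp_rot: [-3.141, -0.0, 1.753]
contact_force: [-0.5, 0.4, -0.7]
opening: 0.634
grasp_force: 32.7
```

Call:
move_arm:
  motion:
    - [0,0,0,0,0,0.0013,0.045]
    - [0,0,0,0,0,0.0027,0.045]
    - [0,0,0,0,0,0.0027,0.08]
    - [0,0,0,0,0,0.0027,0.08]
    - [0,0,0,0,0,0.0027,0.08]
    - [0,0,0,0,0,-0.0533,0.08]
    - [0,0,0,0,0,-0.1333,0.08]
    - [0,0,0,0,0,-0.2,0.08]

```text
clock: 7.75
eef_pos: [556.9, 129.0, 172.2]
tcp_rot: [3.141, 0.0, 1.753]
contact_force: [1.7, 0.8, 0.7]
opening: 0.935
grasp_force: 0.0
```

```bash
python3 - <<'E'
from h import *
im,d,K,T=cam("wrist"); save("pics/w3.png",im); P=cloud(d,K,T)
m=(np.hypot(P[...,0]-557,P[...,1]-130)<45)&(P[...,2]>45)&(P[...,2]<56)
print(m.sum(),circ(P[m]),np.median(P[m],0))
m=(np.hypot(P[...,0]-557,P[...,1]-130)<12)&(P[...,2]>50)&(P[...,2]<75); print(circ(P[m]),P[m].max(0))
plan(557.4-.181*140,130.6+.983*140,200)
E
```

```text
2501 [ 557.9  131.1   27.9 2501. ] [557.44612373 133.23136804  50.01326848]
[556.  129.3  10.8 318. ] [566.34986832 139.27325477  60.38683784]
now [560.1 129.7 178.6] [ 3.133 -0.     1.753] turn [ 0.009  -0.0004 -0.    ] shift [ 0.1413 -0.0023 -0.0214]
```

The roll is fully down: its top is at z=50.0 and within 1 mm of the spindle. Next, over and behind the cover.

In the tool's units: 0.165 m / 0.75 = 0.22, 0.12 m / 0.75 = 0.16.

Call:
move_arm:
  motion:
    - [0,0,0,0,0,-0.08,0.02]
    - [0,0,0,0,0,-0.1533,0.0]
    - [0,0,0,0.08,0,-0.1533,0.0]
    - [0,0,0,0.16,0,-0.1533,0.0]
    - [0,0,0,0.22,0,-0.1533,0.0]
    - [0,0,0,0.22,0,-0.1467,0.0]
    - [0,0,0,0.22,0,-0.08,0.0]
    - [0,0,0,0.22,0,-0.02,0.0]

```text
clock: 8.8
eef_pos: [526.9, 290.3, 183.8]
tcp_rot: [3.141, 0.0, 1.753]
contact_force: [0.2, -0.8, -1.0]
opening: -0.001
grasp_force: 0.0
```

```bash
python3 - <<'E'
from h import *
plan(557.4-.181*40,130.6+.983*40,172)
plan(557.4-.181*-35,130.6+.983*-35,135)
E
```

```text
now [526.9 290.3 183.8] [3.141 0.    1.753] turn [ 0.0005  0.0003 -0.0001] shift [-0.1226  0.001   0.0118]
now [526.9 290.3 183.8] [3.141 0.    1.753] turn [ 0.0005  0.0003 -0.0001] shift [-0.1975  0.001   0.0488]
```

In the tool's units: -0.13 m / 0.75 = -0.1733, -0.12 m / 0.75 = -0.16.

Call:
move_arm:
  motion:
    - [0,0,0,-0.04,0,0,0.0]
    - [0,0,0,-0.06,0,0,0.0]
    - [0,0,0,-0.08,0,0.0027,0.0]
    - [0,0,0,-0.1,0,0.0053,0.0]
    - [0,0,0,-0.12,0,0.0093,0.0]
    - [0,0,0,-0.14,0,0.0133,0.0]
    - [0,0,0,-0.16,0,0.0173,0.0]
    - [0,0,0,-0.1733,0,0.0253,0.0]

```text
clock: 9.8
eef_pos: [550.7, 162.3, 165.9]
tcp_rot: [3.142, 0.0, 1.753]
contact_force: [-0.4, 0.8, -0.2]
opening: 0.0
grasp_force: 0.3
```

In the tool's units: -0.08 m / 0.75 = -0.1067, -0.07 m / 0.75 = -0.0933.

Call:
move_arm:
  motion:
    - [0,0,0,-0.0133,0,0.008,0.0]
    - [0,0,0,-0.0267,0,0.016,0.0]
    - [0,0,0,-0.04,0,0.024,0.0]
    - [0,0,0,-0.0533,0,0.032,0.0]
    - [0,0,0,-0.0733,0,0.0387,0.0]
    - [0,0,0,-0.0933,0,0.0453,0.0]
    - [0,0,0,-0.1067,0,0.0453,0.0]
    - [0,0,0,-0.1067,0,0.0453,0.0]

```text
clock: 10.8
eef_pos: [565.2, 83.9, 132.3]
tcp_rot: [3.141, -0.0, 1.752]
contact_force: [0.1, 0.4, 0.4]
opening: -0.0
grasp_force: 0.0
```

```bash
python3 - <<'E'
from h import *
im,d,K,T=cam("side"); save("pics/s4.png",im)
print(sensors.sense()["eef_pos"],sensors.sense()["contact_force"])
E
```

```text
[565.14163879  84.36833153 132.33799361] [-0.03881238  0.57412791 -0.41359137]
```

View pics/s4.png

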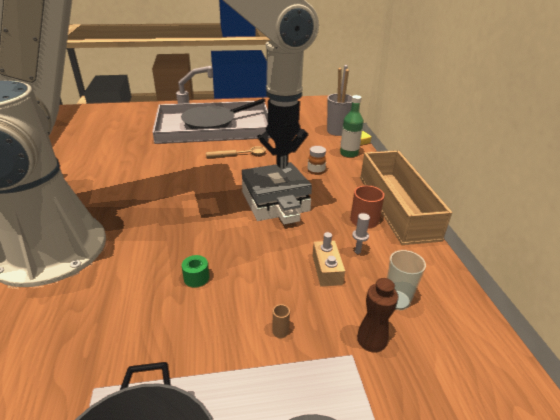

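The side view shows the cover lying shut on its seal at (275,185), with the closed fingers above it at (283,160). The pin and stub are still in the block at (327,240) and (331,262). Going to the pin.

```bash
python3 - <<'E'
from h import *
plan(633.5,-131.5,150)
E
```

```text
now [565.1  84.4 132.3] [ 3.141 -0.     1.752] turn [ 0.0003 -0.0001 -0.0009] shift [-0.2247  0.0283 -0.0177]
```

In the tool's units: -0.2247 m / 0.75 = -0.2996, -0.04 m / 0.75 = -0.0533.

Call:
move_arm:
  motion:
    - [0,0,0,-0.0533,0,-0.0236,0.04]
    - [0,0,0,-0.12,0.0133,-0.0236,0.04]
    - [0,0,0,-0.1867,0.0267,-0.0236,0.04]
    - [0,0,0,-0.24,0.0373,-0.0236,0.04]
    - [0,0,0,-0.28,0.0373,-0.0236,0.04]
    - [0,0,0,-0.2996,0.0373,-0.0236,0.04]
    - [0,0,0,-0.2996,0.0373,-0.0236,0.04]
    - [0,0,0,-0.2996,0.0373,-0.0236,0.04]

```text
clock: 11.85
eef_pos: [632.9, -130.1, 149.9]
tcp_rot: [-3.141, -0.0, 1.754]
contact_force: [0.6, 0.2, 0.6]
opening: 0.471
grasp_force: 0.0
```

```bash
python3 - <<'E'
from h import *
print(sensors.sense()["eef_pos"].round(1))
im,d,K,T=cam("wrist"); save("pics/w5.png",im); np.savez("w5.npz",im=im,d=d,K=K,T=T); P=cloud(d,K,T)
for n,(x,y) in dict(pin=(633.3,-131.5),stub=(631.5,-181)).items():
    m=(np.hypot(P[...,0]-x,P[...,1]-y)<16)
    for lo,hi in((48,54),(54,60),(60,70),(70,78),(79,86)):
        q=P[m&(P[...,2]>lo)&(P[...,2]<hi)]
        if len(q)>8: print(n,lo,circ(q),q.min(0).round(1),q.max(0).round(1))
m=(abs(P[...,0]-633)<60)&(abs(P[...,1]+156)<70)&(P[...,2]>37)&(P[...,2]<44.5); print(cv2.minAreaRect(P[m][:,:2].astype(np.float32)))
plan(633.5,-131.5,50)
E
```

```text
[ 632.9 -130.1  149.9]
pin 48 [ 634.1 -129.9    8.6   36. ] [ 625.7 -131.5   48.3] [ 642.6 -122.3   54. ]
pin 54 [ 634.  -129.1    8.4   39. ] [ 625.8 -130.8   54.1] [ 642.2 -122.3   60. ]
pin 60 [ 634.4 -131.     8.9   80. ] [ 625.6 -132.3   60.2] [ 643.3 -122.3   70. ]
pin 70 [ 634.3 -130.1    8.7   67. ] [ 625.7 -131.5   70. ] [ 642.8 -122.2   77.8]
pin 79 [ 634.5 -131.3    8.9  445. ] [ 625.8 -139.7   79.2] [ 643.1 -122.4   83.9]
stub 48 [ 631.4 -179.6    8.8   59. ] [ 623.  -182.    48.2] [ 640.  -172.1   53.8]
stub 54 [ 632. -181.    9.  339.] [ 623.1 -189.5   54. ] [ 640.8 -172.1   59.5]
((633.3160400390625, -156.40277099609375), (100.6951675415039, 50.13862609863281), 87.20037841796875)
now [ 633.  -130.   149.9] [-3.141 -0.     1.754] turn [-0.0002 -0.0004  0.001 ] shift [-0.0017  0.0003  0.0999]
```

View pics/w5.png

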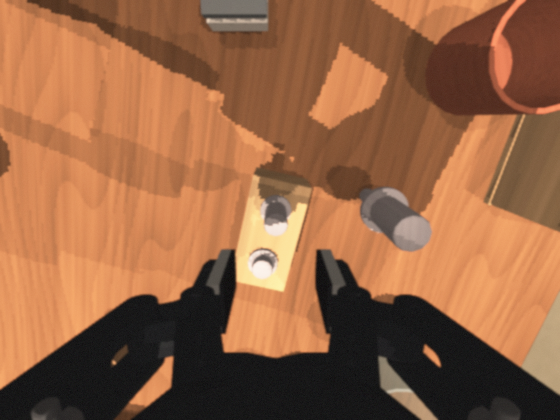

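The wrist view shows the pin's knob at (275,220), the stub at (262,264), and the larger free pin at (405,228). All are clear of the fingers.

Call:
move_arm:
  motion:
    - [0,0,0,-0.0019,0.0008,0.04,0.04]
    - [0,0,0,-0.0019,0.0008,0.08,0.04]
    - [0,0,0,-0.0019,0.0008,0.1133,0.04]
    - [0,0,0,-0.0019,0.0008,0.1307,0.04]
    - [0,0,0,-0.0019,0.0008,0.1307,0.04]
    - [0,0,0,-0.0019,0.0008,0.1307,0.01]
    - [0,0,0,-0.0019,0.0008,0.1307,0.01]
    - [0,0,0,-0.0019,0.0008,0.1307,0.01]
  grip_force: 70

```text
clock: 12.9
eef_pos: [634.9, -132.6, 53.2]
tcp_rot: [3.14, 0.001, 1.753]
contact_force: [-0.2, 1.2, 7.1]
opening: 0.187
grasp_force: 68.3
```

In the tool's units: -0.08 m / 0.75 = -0.1067, -0.06 m / 0.75 = -0.08.

Call:
move_arm:
  motion:
    - [0,0,0,0,0,0,0.01]
    - [0,0,0,0,0,0,0.01]
    - [0,0,0,0,0,-0.02,0.01]
    - [0,0,0,0,0,-0.04,0.01]
    - [0,0,0,0,0,-0.08,0.01]
    - [0,0,0,0,0,-0.1067,0.01]
    - [0,0,0,0,0,-0.1067,0.01]

```text
clock: 13.78
eef_pos: [635.3, -132.8, 134.1]
tcp_rot: [3.138, 0.001, 1.753]
contact_force: [-0.5, -0.9, -1.0]
opening: 0.183
grasp_force: 68.3
```

```bash
python3 - <<'E'
from h import *
plan(578,22,140)
E
```

```text
now [ 635.3 -132.8  134.1] [3.138e+00 1.000e-03 1.753e+00] turn [ 0.0035  0.0015 -0.    ] shift [ 0.1626 -0.0283 -0.0062]
```

Call:
move_arm:
  motion:
    - [0,0,0,0.04,-0.0067,0,0.01]
    - [0,0,0,0.08,-0.02,0,0.01]
    - [0,0,0,0.12,-0.0333,0,0.01]
    - [0,0,0,0.1533,-0.0377,0,0.01]
    - [0,0,0,0.1635,-0.0377,0,0.01]
    - [0,0,0,0.1635,-0.0377,0,0.01]
    - [0,0,0,0.1635,-0.0377,0,0.01]
    - [0,0,0,0.1635,-0.0377,0,0.01]

```text
clock: 14.78
eef_pos: [584.2, -17.8, 131.7]
tcp_rot: [-3.142, 0.0, 1.752]
contact_force: [0.4, -0.5, -0.8]
opening: 0.188
grasp_force: 68.3
```

```bash
python3 - <<'E'
from h import *
print(sensors.sense()["eef_pos"].round(1),sensors.sense()["tcp_rot"].round(4))
im,d,K,T=cam("wrist"); np.savez("w6.npz",im=im,d=d,K=K,T=T); P=cloud(d,K,T)
save("pics/w6.png",cv2.resize(im[100:400,130:430],(600,600),interpolation=cv2.INTER_CUBIC))
tcp=sensors.sense()["eef_pos"]; print(tcp.round(1))
m=(np.hypot(P[...,0]-tcp[0],P[...,1]-tcp[1])<20)
for lo in range(84,170,6):
    q=P[m&(P[...,2]>lo)&(P[...,2]<lo+6)]
    if len(q)>8: print(lo,len(q),q.min(0).round(1),q.max(0).round(1))
m=(np.hypot(P[...,0]-578,P[...,1]-22)<45)&(P[...,2]>44)&(P[...,2]<66); q=P[m];print(len(q),np.percentile(q[:,2],[5,50,95]),cv2.minAreaRect(q[:,:2].astype(np.float32)))
E
```

```text
[584.2 -17.8 131.7] [-3.1416e+00  1.0000e-04  1.7522e+00]
[584.2 -17.7 131.8]
84 11 [580.7 -14.4  87.3] [589.  -11.5  90. ]
90 48 [580.4 -16.3  90.1] [588.9 -11.3  96. ]
96 16 [581.3 -13.5  96.4] [588.  -11.5  99. ]
120 462 [572.8 -15.4 120.1] [595.6  -3.1 126. ]
126 137 [573.  -14.8 126. ] [592.6  -4.9 132. ]
132 222 [569.2 -13.8 132. ] [597.4  -3.1 138. ]
138 395 [564.6 -14.4 138. ] [601.  -3. 144.]
144 473 [564.6 -14.3 144. ] [600.8  -2.7 150. ]
150 532 [564.6 -28.7 150. ] [601.1  -2.9 156. ]
156 1657 [564.6 -29.1 156. ] [600.8  -2.7 162. ]
162 377 [564.8 -29.  162. ] [599.4  -2.5 168. ]
168 700 [567.  -29.1 168. ] [597.6  -1.9 174. ]
4775 [55.19101065 56.6078904  58.14191338] ((576.3934326171875, 30.130977630615234), (53.81995391845703, 54.982112884521484), 10.450318336486816)
```

View pics/w6.png

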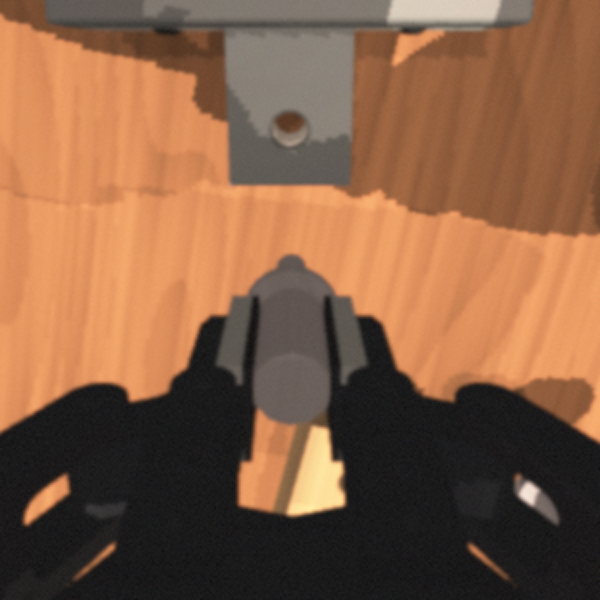

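The crop shows the pin held upright between the pads, with its shank tip at crop (291,262). The cover's ear hole is at crop (290,128). Now I'll get the hole centre by depth.

```bash
python3 - <<'E'
from h import *
t=np.load("w6.npz");K,T,d=t["K"],t["T"],t["d"];P=cloud(d,K,T)
m=(np.hypot(P[...,0]-578,P[...,1]-22)<20)&(P[...,2]>53)&(P[...,2]<60)&(P[...,1]<38)
q=P[m];A=np.c_[q[:,:2],np.ones(len(q))];co=np.linalg.lstsq(A,q[:,2],rcond=None)[0];print("plane",co,co@[578,22,1],"resid",np.std(A@co-q[:,2]))
v,u=np.mgrid[:420,:560];D=np.stack([(u-K[0,2])/K[0,0],(v-K[1,2])/K[1,1],np.ones_like(u,float)],-1)@T[:3,:3].T
s=(co[0]*T[0,3]+co[1]*T[1,3]+co[2]-T[2,3])/(D[...,2]-co[0]*D[...,0]-co[1]*D[...,1]);Q=T[:3,3]+s[...,None]*D
near=np.hypot(Q[...,0]-578,Q[...,1]-22)<13
low=near&(P[...,2]<co[0]*P[...,0]+co[1]*P[...,1]+co[2]-2)
h=Q[low];print("hole",low.sum(),h.mean(0),circ(h),h.min(0),h.max(0))
inv=near&(d==0);print("nodepth",inv.sum())
g=cv2.cvtColor(t["im"],cv2.COLOR_RGB2GRAY);ys,xs=np.where(low);print(xs.min(),xs.max(),ys.min(),ys.max())
print(sensors.sense()["eef_pos"])
E
```

```text
plane [ 7.13936666e-03 -3.57596431e-02  5.35652455e+01] 56.905087323846296 resid 0.692570380265905
hole 256 [577.28726577  22.7966772   56.87150996] [575.   24.4   9.  256. ] [567.250722    16.41338294  56.57365292] [583.59391483  29.122313    57.09270909]
nodepth 5
262 283 153 173
[584.16783533 -17.68605348 131.75494168]
```

In the tool's units: 0.0397 m / 0.75 = 0.0529, 0.0345 m / 0.75 = 0.046.

Call:
move_arm:
  motion:
    - [0,0,0,0.0267,-0.0004,0,0.01]
    - [0,0,0,0.046,-0.0004,0,0.01]
    - [0,0,0,0.0529,-0.0004,0,0.01]
    - [0,0,0,0.0529,-0.0004,0.0133,0.01]
    - [0,0,0,0.0529,-0.0004,0.0253,0.01]
    - [0,0,0,0.0529,-0.0004,0.0253,0.01]
    - [0,0,0,0.0529,-0.0004,0.0253,0.01]

```text
clock: 15.7
eef_pos: [576.5, 21.7, 112.7]
tcp_rot: [-3.141, 0.0, 1.753]
contact_force: [0.9, -0.7, -1.2]
opening: 0.189
grasp_force: 68.3
```

```bash
python3 - <<'E'
from h import *
print(sensors.sense()["eef_pos"].round(1),sensors.sense()["tcp_rot"].round(4))
im,d,K,T=cam("wrist"); np.savez("w7.npz",im=im,d=d,K=K,T=T); P=cloud(d,K,T)
save("pics/w7.png",cv2.resize(im[100:300,175:375],(600,600),interpolation=cv2.INTER_CUBIC))
tcp=sensors.sense()["eef_pos"]; print(tcp.round(1))
m=(np.hypot(P[...,0]-tcp[0],P[...,1]-tcp[1])<9)
for lo in range(62,84,4):
    q=P[m&(P[...,2]>lo)&(P[...,2]<lo+4)]
    if len(q)>8: print(lo,len(q),q.min(0).round(1),q.max(0).round(1))
E
```

```text
[576.5  21.7 112.7] [-3.1413  0.      1.7527]
[576.6  21.7 112.9]
70 30 [572.7  22.8  70.6] [581.2  28.2  73.8]
74 28 [573.   25.2  74. ] [581.1  28.1  78. ]
78 9 [573.6  26.   78.2] [578.2  27.9  79.5]
```

View pics/w7.png

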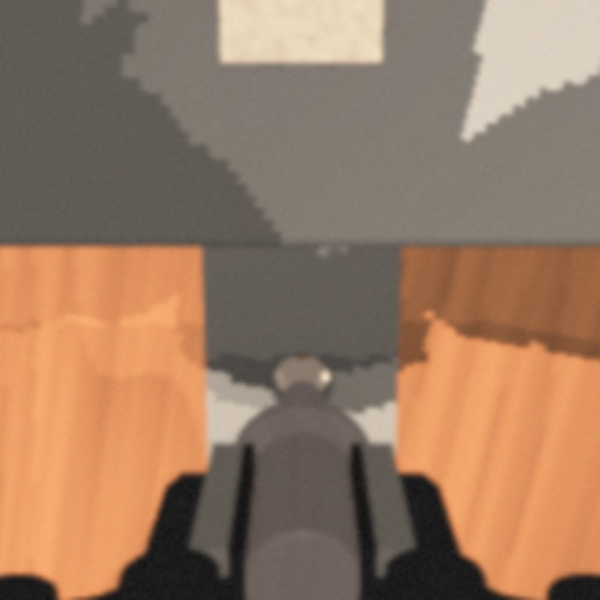

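The crop shows the pin tip directly in front of the hole, laterally centred at crop x=302. The pin at (577.0,23.1) matches the hole at (577.3,22.7).

Call:
move_arm:
  motion:
    - [0,0,0,-0.0005,0.0003,0.0053,0.01]
    - [0,0,0,-0.0005,0.0003,0.0107,0.01]
    - [0,0,0,-0.0005,0.0003,0.016,0.01]
    - [0,0,0,-0.0005,0.0003,0.02,0.01]
    - [0,0,0,-0.0005,0.0003,0.024,0.01]
    - [0,0,0,-0.0005,0.0003,0.0267,0.01]
    - [0,0,0,-0.0005,0.0003,0.0267,0.01]

```text
clock: 16.62
eef_pos: [576.7, 21.6, 92.7]
tcp_rot: [-3.141, -0.0, 1.753]
contact_force: [-0.1, -0.2, -1.0]
opening: 0.184
grasp_force: 68.3
```

In the tool's units: 0.021 m / 0.75 = 0.028, 0.018 m / 0.75 = 0.024.

Call:
move_arm:
  motion:
    - [0,0,0,0,0,0.004,0.01]
    - [0,0,0,0,0,0.008,0.01]
    - [0,0,0,0,0,0.012,0.01]
    - [0,0,0,0,0,0.016,0.01]
    - [0,0,0,0,0,0.02,0.01]
    - [0,0,0,0,0,0.024,0.01]
    - [0,0,0,0,0,0.028,0.01]
    - [0,0,0,0,0,0.028,0.01]

```text
clock: 17.62
eef_pos: [576.5, 21.6, 71.5]
tcp_rot: [-3.141, -0.0, 1.753]
contact_force: [0.2, -0.9, -0.9]
opening: 0.186
grasp_force: 68.3
```

Now into the tray ear with no resistance. Next I press.

In the tool's units: 0.0105 m / 0.75 = 0.014, 0.01 m / 0.75 = 0.0133.

Call:
move_arm:
  motion:
    - [0,0,0,0,0,0.0027,0.01]
    - [0,0,0,0,0,0.0053,0.01]
    - [0,0,0,0,0,0.008,0.01]
    - [0,0,0,0,0,0.0107,0.01]
    - [0,0,0,0,0,0.012,0.01]
    - [0,0,0,0,0,0.0133,0.01]
    - [0,0,0,0,0,0.014,0.01]
    - [0,0,0,0,0,0.014,0.01]

```text
clock: 18.62
eef_pos: [577.0, 21.3, 61.6]
tcp_rot: [3.141, 0.0, 1.753]
contact_force: [-1.5, -2.8, 5.7]
opening: 0.189
grasp_force: 68.5
```

In the tool's units: 0.002 m / 0.75 = 0.0027, 0.0014 m / 0.75 = 0.0019.

Call:
move_arm:
  motion:
    - [0,0,0,0,0,0.0009,0.01]
    - [0,0,0,0,0,0.0019,0.01]
    - [0,0,0,0,0,0.0027,0.01]
    - [0,0,0,0,0,0.0027,0.01]

```text
clock: 19.12
eef_pos: [577.1, 21.3, 60.8]
tcp_rot: [3.141, 0.001, 1.753]
contact_force: [-6.2, -3.6, 19.8]
opening: 0.187
grasp_force: 70.3
```

In the tool's units: 0.0005 m / 0.75 = 0.0007, -0.0004 m / 0.75 = -0.0005.

Call:
move_arm:
  motion:
    - [0,0,0,-0.0004,-0.0005,0.0005,0.01]
    - [0,0,0,-0.0004,-0.0005,0.0007,0.01]
    - [0,0,0,-0.0004,-0.0005,0.0007,0.01]
    - [0,0,0,-0.0004,-0.0005,0.0007,0.01]
  grip_force: 90

```text
clock: 19.62
eef_pos: [577.1, 21.2, 60.8]
tcp_rot: [3.14, 0.0, 1.753]
contact_force: [-7.0, -0.5, 23.2]
opening: 0.182
grasp_force: 87.6
```

```bash
python3 - <<'E'
from h import *
c,s=np.cos(1.753),np.sin(1.753)
im,d,K,T=cam("wrist");P=cloud(d,K,T).reshape(-1,3)
q=P[:,:2]-[557.4,130.6];X=q@[c,s];Y=q@[-s,c]
m=(abs(Y)<60)&(X>-70)&(X<75)&(abs(P[:,2]-72)<12)
print(m.sum(),np.polyfit(X[m],P[m,2],1),X[m].min())
m=(abs(Y)<21)&(X>-128)&(X<-80)&(abs(P[:,2]-50)<9)
print("ear",m.sum(),np.median(P[m,2]))
m=(abs(X+110)<14)&(abs(Y)<16)&(P[:,2]>52)&(P[:,2]<60);print("collar",m.sum(),np.median(P[m,2]) if m.any() else 0)
S=sensors.sense();print(S["eef_pos"],S["contact_force"],S["grasp_force"],S["clock"])
E
```

```text
57236 [3.59689114e-03 7.22010158e+01] -69.99723885769518
ear 3673 50.04498200583572
collar 503 53.96544949814407
[577.09656419  21.22415991  60.83496799] [-6.21232247 -1.49629556 23.44131108] 87.63476729393005 19.675
```

The cover is flat, its ear is at z=50.0 and the collar's top at 54.0, with a push of about 23 N, so I'm handing in.

```bash
python3 -c "
from rig import order; print(order.sign_off())"
```

```text
the job is handed in; nothing more can be done
None
```

I handed the job in at 19.7 s: the roll is down on the spindle, the cover is shut, and the long pin is through both ears, still held and pressed down with about 23 N; the sign-off gave no verdict.

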